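# Lift and slide open the red-gripped hatch of a fastener trough

### The arm

A 6-joint arm with a two-finger parallel gripper is mounted at the origin on a cart in front of the work surface, level with it; the furniture and walls round the work are solid. World frame = base frame: x ahead of the robot, y to its left, z up, the work surface at z = 0. Lengths are in mm, angles in rad, forces in N, time in s.
With the tool pointing down it reaches from about 300 to 875 mm from the base axis. Payload 6.4 kg.
Tool frame: the origin (TCP) lies on the centre line of the jaws, within the pads' length; the fingertips stand 22 mm ahead of it and the grasp point (between the pads) lies 3 mm ahead of it; z points along the fingers, y is the line along which they close (so a half turn about z gives the same grasp; the last joint's range is limited). The gripper opens to 85 mm and grips with 20 to 120 N. Pads are 22 mm wide; open, the fingers measure 114 mm over their backs; the gripper's body (76 mm by 85 mm) begins 54 mm behind the grasp point. The pads swing forward as they close: fully open they stand 13 mm farther back than shut.
Start: joints at [-1.497, 0.181, 1.607, -0, 1.354, -0.206], TCP at [158.81, -552.649, 253.288] pointing down, gripper open.
Joint ranges: [-2.99, 2.99], [-0.89, 2.07], [0.3, 2.58], [-1.14, 4.28], [0, 2.63], [-3.12, 3.12]. Speed limits (rad/s): [2.57, 2.57, 3.01, 3.14, 3.14, 3.14].

### API

Orientations are given as a 3x3 rotation matrix whose columns are the frame's x, y, z axes.
In Python, from cell import arm, cams gives the robot as it stands.
- The arm moves only by the tool play_rows, never from a script. Its argument "deltas" is a list of rows, each a list of 6 numbers: the shift along the tool's x, y, z in m, then the turn, a rotation vector about the tool's x, y, z in degrees. A call has 1 to 20 rows; each row is the pose to reach, as a shift and turn from the pose commanded when the call began, along the tool's axes at that moment; what a row does not reach only later rows make up. A row lasts 1/8 s, in which the tool goes at most 62.5 mm and 10.7 degrees, less where a joint would pass 70% of its speed; a pose out of reach is approached as far as the arm can. A call with a gripper value outside its range is refused whole. "gripper" is the closure in counts, from 0 (fully open) to 255 (shut), set as the call begins (left out, the last holds). The fingers move at their own pace and stop on an object; the grip force is fixed at half the most. Time passes only in rows, so rows that repeat a pose let the fingers close. It gives the time, the measured TCP pose, the force, the opening and the grip force at its end, in the units of the state.
- arm.read_state(): the state, without advancing time (a new reading comes with each control period).
- cams.capture(name): name is "side" or "top"; returns a dict with "image" (400x640x3 uint8, red, green, blue), "camera_matrix" (3x3 intrinsics, pixels), "eye" and "orientation" of the camera in the world. Camera axes: x right, y down, z forward; pixel columns grow to the right and rows downward; lengths in mm; the calibration is good to about 2 mm. A picture is of the moment at which its call begins. There is no depth.
- arm.hand_in(): hands the job in; it is judged then, once.
The state is a dict: "clock": time; "joint_positions": joint angles; "qvel": joint speeds; "joint_efforts": joint torques, N m; "ee_pos": TCP position; "tool_rot": TCP orientation; "wrist_force": force on the tool from outside, world axes, zero at the start; "moment": the same for the moment, N m; "opening": finger opening in mm; "finger_force": force on a finger pad.
Only numpy, scipy, OpenCV 4.12 (cv2) and the standard library are available. Lean on these libraries where they do the work, as an engineer would, in place of code of your own. Each camera call takes 0.05 s, during which the arm holds its last target. There are 200 camera calls.

### The job

Open the bin under the hatch with the red grip so that the nuts in it can be got at: lift that hatch out of its recessed seat, slide it along the channels onto the middle of the dark steel deck between the two bins, and leave it lying there flat, covering neither bin. Leave the hatch with the blue grip shut in its seat.

Things in the scene. Friction and masses are not known exactly. Their poses are not given: they have to be found in the camera images.
- trough: Grey steel trough fixed to the bench, 152 (x) x 366 (y) x 92 mm high; origin at the centre of its underside, z up, y along its length. Bins at y = +118 and -118 mm, each with a recessed seat at z = 48 mm; dark steel deck between them (y = -65 to 65, top z = 60 mm). Channels along both long sides, inner faces at x = +-64 mm, under 6 mm lips (underside z = 86 mm, inner edges x = +-50 mm).
- hatch_red: Loose hatch, 0.25-0.5 kg: aluminium plate 120 (x) x 100 (y) x 8 mm, origin at the centre of its underside, axes as the trough's. Red grip bar over its centre: 64 mm long in x, 14 mm thick in y, 37 to 59 mm above the origin, on posts at x = +-25 mm. Starts in either seat, origin 118 mm from the trough's middle at z = 48 mm; play 3 mm in y, 4 mm in x. Slides freely when lifted 12 to 30 mm.
- hatch_blue: The same hatch with a blue grip, in the seat of the other bin; it stays shut.
- deck_mid (a point): The middle of the dark steel deck between the bins, on its surface (trough x = 0, y = 0, z = 60 mm). The deck is 12 mm above the seats; a hatch lying here, its 100 mm length on the 130 mm deck, covers neither bin.

How it is judged:
By the outcome, as a careful person would: the job done as asked, in the order asked, and still so for the second after the job is handed in, with the robot touching nothing.
It also fails if it takes over 32 s, if anything falls off the work surface, if the arm or the gripper's body presses on something with over 40 N, if the wrist force passes 120 N, or if a joint passes its speed limit or range.

## Working session

There is one attempt and no reset: what is moved stays moved. The work goes in short steps, Python scripts to look and compute and a tool call to move; the robot and the scene stay as the last step left them, time stands still between calls to the robot, and variables do not carry over. Pictures are saved under pics/ and viewed, at most 10 in all, crops included, and the job is handed in when it is done.

Besides the shell and the picture viewer there is one more tool, called by a JSON object that holds its "api" and its "payload", one argument or row to a line. play_rows: Moves the arm, as the interface text tells. Its arguments: {"type":"object","properties":{"deltas":{"type":"array"},"gripper":{"type":"number"}},"required":["deltas"]}

```bash
mkdir -p pics
python3 - <<'E'
from cell import arm,cams
import cv2,numpy as np
s=arm.read_state()
print(s['clock'],s['ee_pos'],np.round(s['tool_rot'],3),s['opening'])
for n in('top','side'):
    c=cams.capture(n);cv2.imwrite(f'pics/{n}0.png',c['image'][:,:,::-1]);print(n,c['camera_matrix'],c['eye'],np.round(c['orientation'],4))
    np.savez(f'pics/{n}0.npz',**c)
E
```

```text
0.0 [ 158.77932411 -552.09006076  252.34049221] [[ 0.961  0.276 -0.   ]
 [ 0.276 -0.961  0.002]
 [ 0.    -0.002 -1.   ]] 85.43758193698305
top [[463.10157849   0.         315.79643831]
 [  0.         463.10157849 191.27296928]
 [  0.           0.           1.        ]] [468.21067069  10.59095008 901.19394925] [[ 0.0263 -0.9963  0.0814]
 [-0.9995 -0.0248  0.0195]
 [-0.0174 -0.0819 -0.9965]]
side [[423.72423082   0.         312.70366305]
 [  0.         423.72423082 205.50682504]
 [  0.           0.           1.        ]] [176.80057932 654.54876387 487.43249524] [[-0.8688 -0.2186  0.4443]
 [-0.4947  0.4251 -0.758 ]
 [-0.0232 -0.8783 -0.4775]]
```

View pics/top0.png

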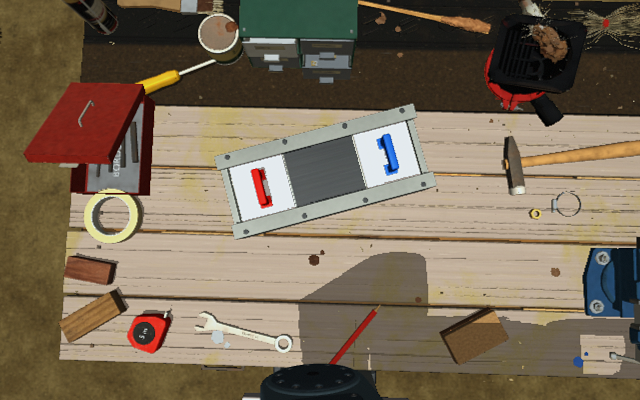

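View pics/side0.png

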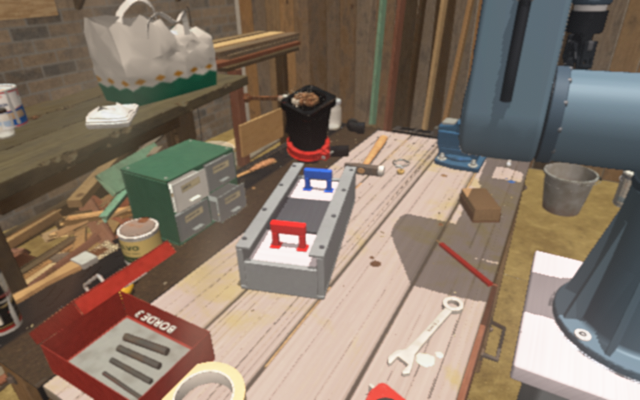

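The top view shows the trough tilted, with the red grip at about (262,187), the blue at (390,153) and the dark deck between them around (325,170). The side view shows red at (289,235) and blue at (318,180).

```bash
cat > h.py <<'E'
import cv2,numpy as np
def ray(c,p,z):
    d=c['orientation']@np.linalg.inv(c['camera_matrix'])@np.array([p[0],p[1],1.]);return c['eye']+d*(z-c['eye'][2])/d[2]
def mask(c,col,box):
    h=cv2.cvtColor(c['image'],cv2.COLOR_RGB2HSV).astype(int);H,S,V=h[...,0],h[...,1],h[...,2]
    m={'red':((H<8)|(H>172))&(S>150)&(V>90),'blue':(H>100)&(H<125)&(S>150)&(V>80),'dark':(V<100)&(V>30)&(S<60),'white':(V>215)&(S<30)}[col]
    o=np.zeros(m.shape,np.uint8);x0,y0,x1,y1=box;o[y0:y1,x0:x1]=m[y0:y1,x0:x1]*255
    return o
def blob(m):
    cs=cv2.findContours(m,cv2.RETR_EXTERNAL,cv2.CHAIN_APPROX_NONE)[0];return max(cs,key=cv2.contourArea)
E
python3 - <<'E'
from h import *
c=np.load('pics/top0.npz');s=np.load('pics/side0.npz')
def rect(c,ct,z):
    P=np.array([ray(c,p,z)[:2] for p in ct[:,0]],np.float32);r=cv2.minAreaRect(P)
    return np.round(r[0],1),np.round(r[1],1),round(r[2],2)
for col,z,b in (('dark',60,(275,125,375,215)),('red',107,(235,155,285,220)),('blue',107,(370,125,410,185)),('white',56,(225,145,300,230)),('white',56,(350,115,425,195))):
    print(col,rect(c,blob(mask(c,col,b)),z))
# trough outline corners approx z=92
for p in ((215.5,155),(413,104),(436,187),(236,238)): print('corner',np.round(ray(c,p,92),1))
for col,b in (('red',(260,210,320,260)),('blue',(295,160,340,200))):
    ct=blob(mask(s,col,b))[:,0]; print(col,'side',ct.min(0),ct.max(0))
    top=[ct[ct[:,0]<=ct[:,0].min()+2].min(0),]; 
    q=cv2.approxPolyDP(cv2.convexHull(ct),2,True)[:,0]
    print([(tuple(p),np.round(ray(s,p,107)[:2],0)) for p in q])
im=cv2.resize(c['image'][90:250,200:450,::-1],None,fx=3.2,fy=3.2,interpolation=cv2.INTER_CUBIC);cv2.imwrite('pics/crop0.png',im)
E
```

```text
dark (array([575.2,  13.4]), array([104.1, 135.1]), 16.38)
red (array([537.8, 120.4]), array([68.9, 21.3]), 16.59)
blue (array([601. , -96.4]), array([68.5, 23.7]), 16.51)
white (array([542.3, 125.7]), array([100.2, 101.2]), 16.31)
white (array([ 609.1, -100.3]), array([100.8,  98.8]), 16.45)
corner [594.4 205.8  92. ]
corner [ 693.9 -142.    92. ]
corner [ 547.  -183.3   92. ]
corner [449.1 163.4  92. ]
red side [270 219] [307 250]
[((np.int32(305), np.int32(224)), array([509., 115.])), ((np.int32(305), np.int32(250)), array([469., 184.])), ((np.int32(271), np.int32(246)), array([523., 200.])), ((np.int32(271), np.int32(220)), array([570., 131.]))]
blue side [304 168] [330 189]
[((np.int32(330), np.int32(171)), array([ 576., -105.])), ((np.int32(329), np.int32(177)), array([563., -76.])), ((np.int32(305), np.int32(189)), array([579.,  -3.])), ((np.int32(305), np.int32(168)), array([634., -95.]))]
```

View pics/crop0.png

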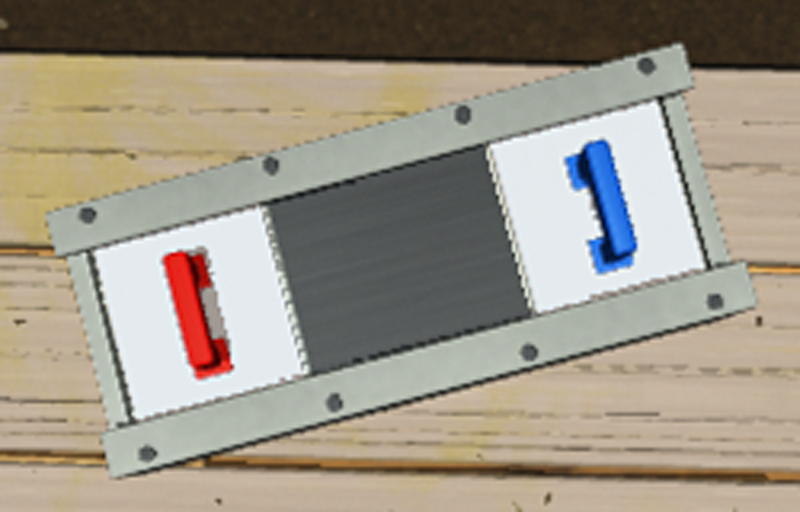

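The crop shows the red hatch seated at the left (+y) bin and the blue at the right. Correcting for lip parallax, the red hatch centre is at about (538.5, 125), the trough yaw is about 16.4° and the trough centre is about (571.5, 12). The tool is already aligned to within 0.4°. I'll move above the red grip with the gripper half closed.

{"api": "play_rows", "payload": {
  "deltas": [
    [0.017,-0.016,0.002,0,0,0],
    [0.055,-0.055,0.006,0,0,0],
    [0.099,-0.098,0.011,0,0,0],
    [0.143,-0.142,0.016,0,0,0],
    [0.188,-0.186,0.022,0,0,0],
    [0.232,-0.229,0.027,0,0,0],
    [0.276,-0.273,0.032,0,0,0],
    [0.32,-0.317,0.037,0,0,0],
    [0.364,-0.36,0.042,0,0,0],
    [0.408,-0.404,0.047,0,0,-0.4],
    [0.452,-0.447,0.052,0,0,-0.4],
    [0.491,-0.486,0.057,0,0,-0.4],
    [0.524,-0.519,0.061,0,0,-0.4],
    [0.541,-0.535,0.063,0,0,-0.4],
    [0.552,-0.546,0.064,0,0,-0.4],
    [0.552,-0.546,0.064,0,0,-0.4],
    [0.552,-0.546,0.064,0,0,-0.4]
  ],
  "gripper": 110
}}

```text
clock: 2.22
ee_pos: [538.2, 123.8, 189.3]
tool_rot: [[0.959, 0.282, -0.0], [0.282, -0.959, -0.0], [-0.001, 0.0, -1.0]]
wrist_force: [1.0, 0.1, 0.6]
opening: 48.7
finger_force: 0.0
```

Run:
```python
from cell import arm,cams
from h import *
s=arm.read_state();print(s['clock'],np.round(s['ee_pos'],1),np.round(s['tool_rot'],4),s['opening'],s['wrist_force'])
c=cams.capture('side')
cv2.imwrite('pics/side1.png',cv2.resize(c['image'][100:320,180:440,::-1],None,fx=2.5,fy=2.5))
```

```text
2.225 [538.2 123.8 189.3] [[ 9.594e-01  2.822e-01 -4.000e-04]
 [ 2.822e-01 -9.594e-01 -3.000e-04]
 [-5.000e-04  2.000e-04 -1.000e+00]] 48.65712160683756 [0.97532093 0.13653758 0.61046199]
```

View pics/side1.png

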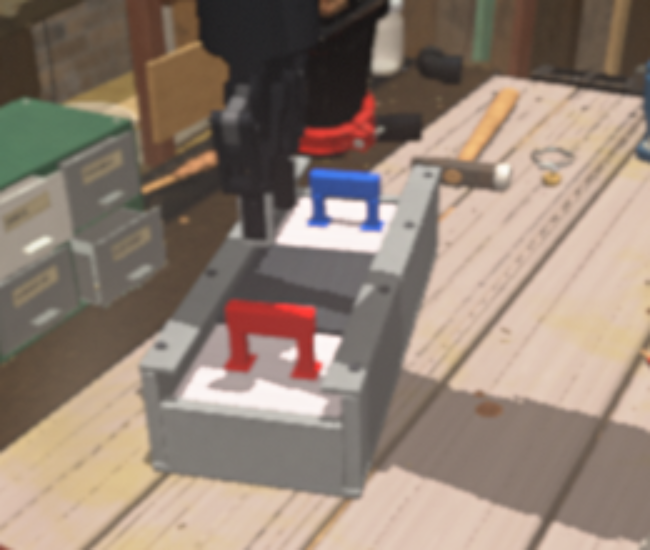

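The near finger sits at crop (257,235), where I predicted it over the red bar (bar centre predicted at crop column 272, seen at 271). The end wall is lower than the rails. I'll descend and close.

{"api": "play_rows", "payload": {
  "deltas": [
    [0,-0.001,0.006,0,0,0],
    [0,-0.001,0.018,0,0,0],
    [0,-0.001,0.034,0,0,0],
    [0,-0.001,0.05,0,0,0],
    [0,-0.001,0.066,0,0,0],
    [0,-0.001,0.078,0,0,0],
    [0,-0.001,0.086,0,0,0],
    [0,-0.001,0.09,0,0,0],
    [0,-0.001,0.09,0,0,0]
  ]
}}

```text
clock: 3.4
ee_pos: [538.4, 125.5, 99.3]
tool_rot: [[0.959, 0.283, 0.0], [0.283, -0.959, 0.0], [0.0, -0.0, -1.0]]
wrist_force: [-0.2, 0.6, -0.3]
opening: 48.9
finger_force: 0.0
```

{"api": "play_rows", "payload": {
  "deltas": [
    [0,0,0,0,0,0],
    [0,0,0,0,0,0],
    [0,0,0,0,0,0],
    [0,0,0,0,0,0],
    [0,0,0,0,0,0],
    [0,0,0,0,0,0],
    [0,0,0,0,0,0],
    [0,0,0,0,0,0]
  ],
  "gripper": 255
}}

```text
clock: 4.4
ee_pos: [538.7, 125.8, 100.0]
tool_rot: [[0.959, 0.283, 0.001], [0.283, -0.959, 0.0], [0.001, -0.0, -1.0]]
wrist_force: [-1.4, 0.5, 4.8]
opening: 13.0
finger_force: 59.6
```

Gripped on the 14 mm bar. Now lifting gently.

{"api": "play_rows", "payload": {
  "deltas": [
    [0,0,-0.002,0,0,0],
    [0,0,-0.004,0,0,0],
    [0,0,-0.007,0,0,0],
    [0,0,-0.01,0,0,0],
    [0,0,-0.013,0,0,0],
    [0,0,-0.016,0,0,0],
    [0,0,-0.019,0,0,0],
    [0,0,-0.021,0,0,0],
    [0,0,-0.021,0,0,0],
    [0,0,-0.021,0,0,0]
  ]
}}

```text
clock: 5.65
ee_pos: [538.2, 125.5, 120.2]
tool_rot: [[0.959, 0.283, -0.0], [0.283, -0.959, -0.0], [-0.0, -0.0, -1.0]]
wrist_force: [-0.1, -0.1, -2.9]
opening: 13.3
finger_force: 58.5
```

Run:
```python
from cell import arm,cams
from h import *
s=arm.read_state();print(s['clock'],np.round(s['ee_pos'],1),s['opening'],np.round(s['wrist_force'],1),np.round(s['moment'],2))
c=cams.capture('side')
cv2.imwrite('pics/side2.png',cv2.resize(c['image'][120:320,200:400,::-1],None,fx=3,fy=3))
```

```text
5.65 [538.2 125.5 120.2] 13.339204798957933 [-0.1 -0.1 -2.9] [-0.04 -0.03 -0.02]
```

View pics/side2.png

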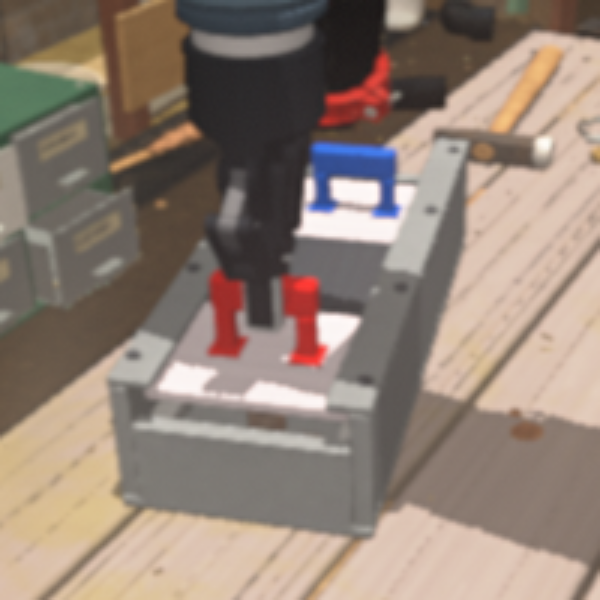

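The red hatch is lifted level, free of the seat and under the lips, with the open bin visible below it at (265,420). The load is about 3 N. Next I slide it 118 mm along tool +y.

{"api": "play_rows", "payload": {
  "deltas": [
    [0,0.002,0,0,0,0],
    [0,0.006,0,0,0,0],
    [0,0.014,0,0,0,0],
    [0,0.024,0,0,0,0],
    [0,0.034,0,0,0,0],
    [0,0.044,0,0,0,0],
    [0,0.054,0,0,0,0],
    [0,0.064,0,0,0,0],
    [0,0.074,0,0,0,0],
    [0,0.084,0,0,0,0],
    [0,0.094,0,0,0,0],
    [0,0.104,0,0,0,0],
    [0,0.112,0,0,0,0],
    [0,0.116,0,0,0,0],
    [0,0.118,0,0,0,0],
    [0,0.118,0,0,0,0],
    [0,0.118,0,0,0,0]
  ]
}}

```text
clock: 7.82
ee_pos: [571.5, 12.6, 120.2]
tool_rot: [[0.959, 0.283, -0.0], [0.283, -0.959, 0.0], [-0.0, -0.0, -1.0]]
wrist_force: [0.3, 0.6, -3.1]
opening: 13.2
finger_force: 58.5
```

{"api": "play_rows", "payload": {
  "deltas": [
    [0,0,0.002,0,0,0],
    [0,0,0.004,0,0,0],
    [0,0,0.006,0,0,0],
    [0,0,0.007,0,0,0],
    [0,0,0.008,0,0,0],
    [0,0,0.008,0,0,0],
    [0,0,0.008,0,0,0]
  ]
}}

```text
clock: 8.7
ee_pos: [571.7, 12.3, 112.3]
tool_rot: [[0.959, 0.283, 0.0], [0.283, -0.959, -0.0], [0.0, 0.0, -1.0]]
wrist_force: [0.3, 0.0, -4.6]
opening: 13.2
finger_force: 58.5
```

{"api": "play_rows", "payload": {
  "deltas": [
    [0,0,0.0005,0,0,0],
    [0,0,0.001,0,0,0],
    [0,0,0.001,0,0,0],
    [0,0,0.001,0,0,0]
  ]
}}

```text
clock: 9.2
ee_pos: [571.8, 12.3, 112.0]
tool_rot: [[0.959, 0.283, 0.0], [0.283, -0.959, -0.0], [0.0, 0.0, -1.0]]
wrist_force: [-4.3, -0.6, 5.1]
opening: 13.1
finger_force: 59.8
```

On the deck: the vertical force has turned upward at 112 mm, which is 12 mm above the seated height. I'll release, then retreat.

{"api": "play_rows", "payload": {
  "deltas": [
    [0,0,0,0,0,0],
    [0,0,0,0,0,0],
    [0,0,0,0,0,0],
    [0,0,0,0,0,0],
    [0,0,0,0,0,0]
  ],
  "gripper": 120
}}

```text
clock: 9.82
ee_pos: [571.7, 12.3, 111.3]
tool_rot: [[0.959, 0.283, 0.0], [0.283, -0.959, 0.0], [0.0, -0.0, -1.0]]
wrist_force: [-0.6, -0.5, 0.7]
opening: 45.2
finger_force: 0.0
```

{"api": "play_rows", "payload": {
  "deltas": [
    [0,0,-0.005,0,0,0],
    [0,0,-0.015,0,0,0],
    [0,0,-0.03,0,0,0],
    [0,0,-0.05,0,0,0],
    [0,0,-0.075,0,0,0],
    [-0.03,0,-0.1,0,0,0],
    [-0.07,0,-0.12,0,0,0],
    [-0.11,0,-0.13,0,0,0],
    [-0.15,0,-0.13,0,0,0],
    [-0.18,0,-0.13,0,0,0],
    [-0.2,0,-0.13,0,0,0],
    [-0.2,0,-0.13,0,0,0],
    [-0.2,0,-0.13,0,0,0]
  ]
}}

```text
clock: 11.45
ee_pos: [380.6, -44.4, 242.2]
tool_rot: [[0.959, 0.283, 0.002], [0.283, -0.959, -0.001], [0.002, 0.001, -1.0]]
wrist_force: [-0.1, -0.0, 0.8]
opening: 44.8
finger_force: 0.0
```

Run:
```python
from cell import arm,cams
from h import *
s=arm.read_state();print(s['clock'],np.round(s['ee_pos'],1),s['opening'],np.round(s['wrist_force'],1))
c=cams.capture('top');d=cams.capture('side')
a=cv2.resize(c['image'][90:250,200:450,::-1],(500,320));b=cv2.resize(d['image'][150:310,220:380,::-1],(300,300))
o=np.zeros((320,800,3),np.uint8);o[:,:500]=a;o[:300,500:]=b;cv2.imwrite('pics/end.png',o)
```

```text
11.45 [380.6 -44.4 242.2] 44.781803607036466 [-0.1 -0.   0.8]
```

View pics/end.png

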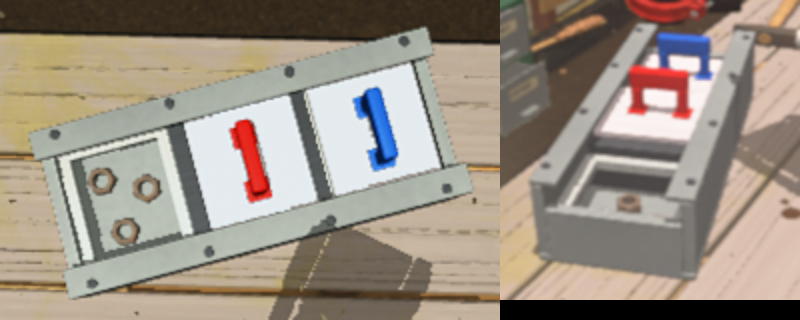

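The red hatch lies flat and centred at (250,160), with dark deck strips showing on both sides. The left bin is open with its nuts visible, and the blue hatch is still seated at (372,130).

```bash
python3 -c "
from cell import arm
print(arm.hand_in())"
```

```text
the job is handed in; nothing more can be done
None
```

The red hatch lies flat on the middle of the deck, its bin is open with the nuts in reach, the blue hatch is still shut in its seat, and the job was handed in at about 11.5 s.

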